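# Plug a crossover module into the sloping test dock

### The arm

A 6-joint arm with a two-finger parallel gripper is mounted at the origin on the work surface; the furniture and walls round the work are solid. World frame = base frame: x ahead of the robot, y to its left, z up, the work surface at z = 0. Lengths are in m, angles in rad, forces in N, time in s.
With the tool pointing down it reaches from about 0.15 to 0.775 m from the base axis. Payload 6.1 kg.
Tool frame: the origin (TCP) lies midway between the tips of the shut fingers; the grasp point (between the pads) lies 19 mm behind it; z points along the fingers, y is the line along which they close (so a half turn about z gives the same grasp; the last joint's range is limited). The gripper opens to 85 mm and grips with 20 to 120 N. Pads are 22 mm wide; open, the fingers measure 114 mm over their backs; the gripper's body (76 mm by 85 mm) begins 54 mm behind the grasp point. The pads swing forward as they close: fully open they stand 13 mm farther back than shut.
Start: joints at [1.272, 0.126, -0.04, 1.405, 0, 1.571], TCP at [0.155, 0.502, 0.231] pointing down, gripper open.
Joint ranges: [-2.72, 2.72], [-0.95, 1.95], [-1.27, 1.35], [-1.78, 2.02], [-1.46, 1.47], [-3.14, 3.14]. Speed limits (rad/s): [2.39, 2.39, 3.01, 3.14, 3.14, 3.14].

### API

Orientations are given as [roll, pitch, yaw] about the fixed x, y, z axes, in that order (R = Rz(yaw) Ry(pitch) Rx(roll)).
In Python, from workcell import arm gives the robot as it stands. The module is installed in compiled form; this text tells all that it offers.
- The arm moves only by the tool move_arm, never from a script. Its arguments are lists of equal length, an entry for each row: "dp": the shift along the tool's x, y, z in cm, a list of three; "rotation": the turn, a rotation vector about the tool's x, y, z in degrees, a list of three. A call has 1 to 10 rows; each row shifts and turns the commanded pose from where the row before left it, along the tool's axes as they then stand; what a row does not reach is not made up. A row lasts 1/12 s, in which the tool goes at most 41.7 mm and 7.16 degrees, less where a joint would pass 70% of its speed; a pose out of reach is approached as far as the arm can. A call with a gripper value outside its range is refused whole. "hand" is the closure, from 0 (fully open) to 1 (shut), set as the call begins (left out, the last holds). The fingers move at their own pace and stop on an object; "grip_force" is the grip in N (left out, the last holds). Time passes only in rows, so rows that do not move let the fingers close. It gives the time, the measured TCP pose, the force, the opening and the grip force at its end, in the units of the state.
- arm.observe(): the state, without advancing time (a new reading comes with each control period).
- arm.capture(name): name is "side" or "top"; returns the picture (420x560x3 uint8, blue, green, red); there is no depth.
- arm.get_calibration(name): a dict with "fx", "fy", "cx", "cy" (pixels), "world_to_cam" (4x4, takes a point from world to camera coordinates). Camera axes: x right, y up, looking along -z (the intrinsics and any distortion apply to the point x, -y, -z); pixel columns grow to the right and rows downward; lengths in m; the calibration is good to about 2 mm. A picture is of the moment at which its call begins. get_calibration takes no time and is no camera call.
- arm.hand_in(): hands the job in; it is judged then, once.
The state is a dict: "clock": time; "q": joint angles; "dq": joint speeds; "joint_efforts": joint torques, N m; "tool_pos": TCP position; "orientation": TCP orientation; "contact_force": force on the tool from outside, world axes, zero at the start; "moment": the same for the moment, N m; "opening": finger opening in m; "finger_force": force on a finger pad.
Only numpy, scipy, OpenCV 4.12 (cv2) and the standard library are available. Lean on these libraries where they do the work, as an engineer would, in place of code of your own. Each camera call takes 0.05 s, during which the arm holds its last target. There are 200 camera calls.

### The job

Take the narrower, taller of the two flat metal crossover modules out of its stand and slide it, brass-striped edge first, down into the slot in the sloping face of the test dock, feeling sideways for the locating guide inside. Press it fully home, through the stiff last stretch until it stops firmly and stands only slightly proud of the face, but do not ram it; then let go. Leave the wider module standing in its own stand.

Things in the scene. Friction and masses are not known exactly. Their poses are not given: they have to be found in the camera images.
- module: Narrow, tall module: flat aluminium slab 12 mm thick (x), 100 wide (y), 110 high (z), about 0.25 kg, edges rounded 2.5 mm, dark panels on both faces, brass stripe along the lower edge. Origin: centre of the lower, brass-striped edge; z runs to the plain upper edge. Starts upright in the groove of stand_a. Both faces are alike; either may face the robot in the dock.
- module_wide: The other module, same look, 12 mm thick (x), 136 mm wide (y) and 85 mm high (z); too wide for the slot. Origin at the centre of its lower edge. It starts upright in the other, equal wooden stand and stays there.
- stand_a: Fixed wooden stand of the narrow module: foot 90 x 120 x 10 mm, two rails 110 mm long (along y), tops 35 mm above the table; the groove between them, 13.8 mm wide and 25 deep, runs along y, open at its ends. Origin: centre of its underside, on the table.
- slot: Mouth of the slot in the dock's face: 14.4 mm across (x, up the slope), 123.2 long (y), lips rounded 4 mm. Origin: its centre, on the face, 122 mm above the table; z out of the slot, up and back toward the robot, 28 degrees from vertical. Firm ledges at z = -104 mm stop the module: home, it stands 6 mm out, too little to hold, so press it there with closed fingers.
- contact (a joint): Brass carriage amid the slot's floor. 0 m = up (a module resting on it stands 21 mm proud), 0.015 = pushed level with the ledges by a module that is home; end of travel 0.018. Slides stiffly (about 9 N, more if pushed fast), stays where left, does not spring back; the module's weight alone does not push it home. Starts 0 to 6 mm in. A push of 15 to 30 N seats the module; 50 N is ramming.
- dock: Fixed test dock, foot 200 mm wide; face slopes up away from the robot, 45 mm down and 118 up the slope from the slot; 9 mm knob 85 up. Origin: on the table under the mouth; x to its rear. Inside the slot, from z = -40 mm down, two round-topped cheeks leave 103.2 mm of its length: the locating guide, centred up to 7 mm either way along y, never reported. Feel for it; it does not give way to 20 N.
Things that resemble listed ones, but are neither listed nor needed, are in the scene too. Leave any orange look-alike of the module_wide alone.

How it is judged:
By the outcome, as a careful person would: the job done as asked, in the order asked, and still so for the second after the job is handed in, with the robot touching nothing.
It also fails if it takes over 64 s, if anything falls off the work surface, if the arm or the gripper's body presses on something with over 40 N, if the wrist force passes 120 N, or if a joint passes its speed limit or range.

## Working session

There is one attempt and no reset: what is moved stays moved. The work goes in short steps, Python scripts to look and compute and a tool call to move; the robot and the scene stay as the last step left them, time stands still between calls to the robot, and variables do not carry over. Pictures are saved under pics/ and viewed, at most 10 in all, crops included, and the job is handed in when it is done.

Besides the shell and the picture viewer there is one more tool, called after "Request:" by a JSON object that holds its "name" and its "arguments". move_arm: Moves the arm, as the interface text tells. Its arguments: {"type":"object","properties":{"dp":{"type":"array"},"rotation":{"type":"array"},"hand":{"type":"number"},"grip_force":{"type":"number"}},"required":["dp","rotation"]}

```bash
mkdir -p pics; python3 - <<'E'
from workcell import arm
import cv2,numpy as np
for n in("side","top"):
    cv2.imwrite(f"pics/{n}0.png",arm.capture(n)); c=arm.get_calibration(n)
    print(n,{k:np.round(v,4).tolist() for k,v in c.items()})
print(arm.observe())
E
```

```text
side {'fx': 413.5942, 'fy': 413.5942, 'cx': 282.4547, 'cy': 208.4312, 'world_to_cam': [[0.8881, -0.4596, 0.0089, -0.4765], [0.2388, 0.4779, 0.8453, -0.2209], [-0.3927, -0.7486, 0.5342, -0.7875], [0.0, 0.0, 0.0, 1.0]]}
top {'fx': 400.9458, 'fy': 400.9458, 'cx': 281.2764, 'cy': 215.0879, 'world_to_cam': [[-0.0282, -0.9996, -0.0099, 0.014], [0.9971, -0.0288, 0.0709, -0.5435], [-0.0712, -0.0078, 0.9974, -1.0706], [0.0, 0.0, 0.0, 1.0]]}
{'clock': 0.1, 'q': array([ 1.27200941e+00,  1.26352139e-01, -4.05203429e-02,  1.40538829e+00,
        2.06638753e-05,  1.57079873e+00]), 'dq': array([ 0.00074302, -0.00326674,  0.00096931,  0.00090505, -0.00046458,
       -0.00059526]), 'joint_efforts': array([ 5.98558145e-04, -4.36908031e+01,  3.53602874e+01,  1.37315184e-02,
       -9.64537276e-05,  1.69512361e-06]), 'tool_pos': array([0.15442575, 0.5013907 , 0.2305832 ]), 'orientation': array([-3.14012821e+00, -2.06603267e-05,  2.84280329e+00]), 'contact_force': array([ 0.14070337, -0.27837875,  0.15350446]), 'moment': array([0.00971581, 0.04200499, 0.00158805]), 'finger_force': 0.0, 'opening': 0.08525193830877181}
```

View pics/side0.png

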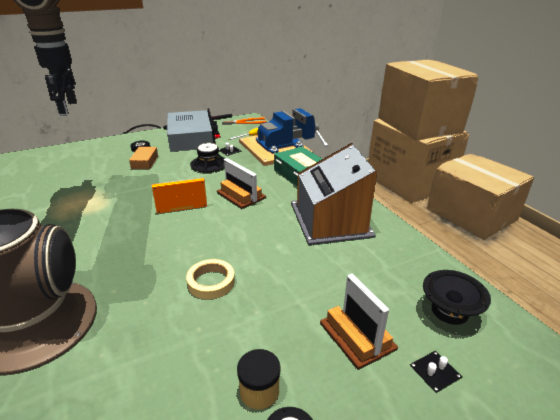

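View pics/top0.png

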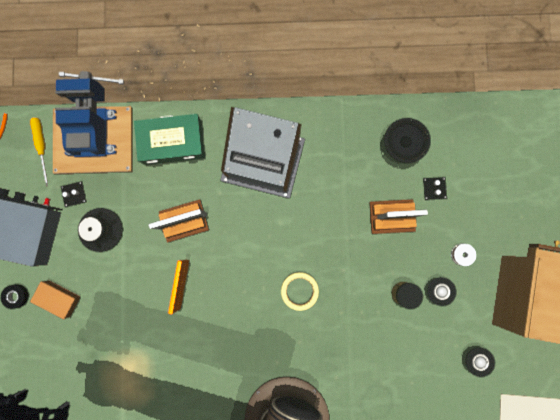

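The side view shows the tall module in the near stand at about (365,315), and the wide one at (240,180). The dock is at (335,195). In the top view the narrow module's top edge spans columns 386–428 at row 213, and the slot is around (257,162).

```bash
cat > h.py <<'E'
from workcell import arm
import cv2,numpy as np
def ray(n,u,v):
    c=arm.get_calibration(n);W=c["world_to_cam"];R=W[:3,:3];t=W[:3,3]
    d=R.T@np.array([(u-c["cx"])/c["fx"],-(v-c["cy"])/c["fy"],-1.]);return -R.T@t,d
def onz(n,u,v,z):
    o,d=ray(n,u,v);return o+d*(z-o[2])/d[2]
def proj(n,p):
    c=arm.get_calibration(n);q=c["world_to_cam"]@np.r_[p,1]
    return c["fx"]*q[0]/-q[2]+c["cx"],c["fy"]*-q[1]/-q[2]+c["cy"]
def blob(img,box,f):
    x0,y0,x1,y1=box;c=img[y0:y1,x0:x1].astype(int);m=f(c).astype(np.uint8)
    n,l,s,ce=cv2.connectedComponentsWithStats(m);k=1+np.argmax(s[1:,4])
    ct=np.argwhere(l==k)[:,::-1].astype(np.float32)+[x0,y0]
    return cv2.minAreaRect(ct.astype(np.float32)),s[k,4],l==k
E
python3 - <<'E'
from h import *
t=cv2.imread("pics/top0.png")
m,a,_=blob(t,(375,195,440,235),lambda c:c.min(2)>170)
b=cv2.boxPoints(m);print("module",m,a);print(np.round([onz("top",*p,.12) for p in b],4))
s,a,_=blob(t,(228,145,290,180),lambda c:c.max(2)<75)
b=cv2.boxPoints(s);print("slot",s,a);print(np.round([onz("top",*p,.122) for p in b],4), onz("top",*s[0],.122))
S=cv2.imread("pics/side0.png")
A=cv2.resize(t[100:260,210:450],None,fx=2.5,fy=2.5,interpolation=cv2.INTER_CUBIC)
B=cv2.resize(S[135:375,285:405],None,fx=2,fy=2,interpolation=cv2.INTER_CUBIC)
o=np.zeros((600,800,3),np.uint8);o[:400,:600]=A;
o=np.zeros((480,840,3),np.uint8);o[:400,:600]=A;o[:480,600:840]=B
cv2.imwrite("pics/z.png",o[:, :800] if 0 else cv2.resize(o,(798,456)))
E
```

```text
module ((406.99176025390625, 212.84254455566406), (5.045647621154785, 40.15494918823242), 86.98721313476562) 204
[[ 0.5382 -0.2623  0.12  ]
 [ 0.5405 -0.3609  0.12  ]
 [ 0.5281 -0.3609  0.12  ]
 [ 0.5257 -0.2623  0.12  ]]
slot ((256.32354736328125, 161.7058868408203), (53.84291076660156, 9.45888900756836), 14.03624439239502) 131
[[ 0.6782  0.1238  0.122 ]
 [ 0.7012  0.1176  0.122 ]
 [ 0.6643 -0.0117  0.122 ]
 [ 0.6414 -0.0053  0.122 ]] [0.67122769 0.05597938 0.122     ]
```

View pics/z.png

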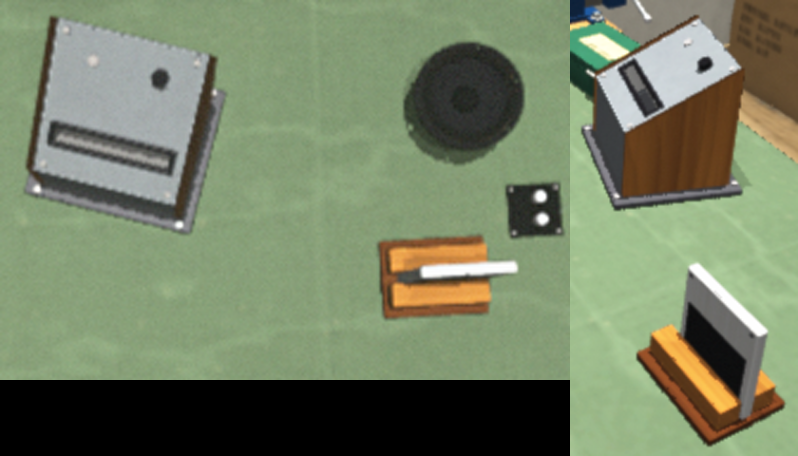

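The enlarged crop confirms both: the narrow module is upright in the right-hand stand, centre near (0.533, -0.312) with yaw about 1.4°. The slot centre is near (0.671, 0.056), with the dock yawed about -16°. First I turn the tool to match the module.

Request:
{"name": "move_arm", "arguments": {"dp": [[0,0,0],[0,0,0],[0,0,0],[0,0,0],[0,0,0],[0,0,0],[0,0,0],[0,0,0],[0,0,0],[0,0,0]], "rotation": [[0,0,7.15],[0,0,7.15],[0,0,7.15],[0,0,7.15],[0,0,7.15],[0,0,7.15],[0,0,7.15],[0,0,7.15],[0,0,7.15],[0,0,7.15]], "hand": 0}}

```text
clock: 0.93
tool_pos: [0.1545, 0.5015, 0.2308]
orientation: [-3.141, 0.001, 1.589]
contact_force: [0.4, -0.1, 0.7]
opening: 0.0855
finger_force: 0.0
```

```bash
cat >> h.py <<'E'
from scipy.spatial.transform import Rotation as Ro
def slotR(yaw):  # columns slot axes in world, yaw deg
    return Ro.from_euler('z',yaw,degrees=True)*Ro.from_euler('y',-28,degrees=True)
def delta(p,R):  # tool-axis shift (cm) and rotvec(deg) from measured pose
    o=arm.observe();T=Ro.from_euler('xyz',o["orientation"])
    print("t",round(o["clock"],2),"pos",o["tool_pos"].round(4),"rpy",np.degrees(o["orientation"]).round(2),"F",o["contact_force"].round(1),"open",round(o["opening"],4))
    print("dp cm",(T.inv().apply(p-o["tool_pos"])*100).round(2),"rot",np.degrees((T.inv()*R).as_rotvec()).round(2))
E
python3 - <<'E'
from h import *
delta(np.array([.533,-.3115,.231]),Ro.from_euler('xyz',[180,0,91.4],degrees=True))
S=cv2.imread("pics/side0.png")
print("slot proj in side",proj("side",[.6712,.056,.122]),"module top proj",proj("side",[.533,-.3116,.12]))
s,a,_=blob(S,(305,160,340,200),lambda c:c.max(2)<75);print(s,a)
m,a,_=blob(S,(335,270,395,360),lambda c:c.min(2)>150);print(m,a)
E
```

```text
t 0.93 pos [0.1545 0.5015 0.2308] rpy [-1.7998e+02  5.0000e-02  9.1030e+01] F [ 0.4 -0.1  0.7] open 0.0855
dp cm [-8.196e+01  3.639e+01  5.000e-02] rot [-0.02  0.05 -0.37]
slot proj in side (np.float64(320.6574286788191), np.float64(180.55139891234683)) module top proj (np.float64(365.90193731818744), np.float64(291.8519511583152))
((321.4411926269531, 180.73532104492188), (28.81175994873047, 10.632911682128906), 59.03623962402344) 215
((368.5000305175781, 287.5000305175781), (59.396968841552734, 14.142135620117188), 45.0) 458
```

Request:
{"name": "move_arm", "arguments": {"dp": [[-3.4,1.5,0],[-3.4,1.5,0],[-3.4,1.5,0],[-3.4,1.5,0],[-3.4,1.5,0],[-3.4,1.5,0],[-3.4,1.5,0],[-3.4,1.5,0],[-3.4,1.5,0],[-3.4,1.5,0]], "rotation": [[0,0,0],[0,0,0],[0,0,0],[0,0,0],[0,0,0],[0,0,0],[0,0,0],[0,0,0],[0,0,0],[0,0,0]]}}

```text
clock: 1.77
tool_pos: [0.3127, 0.1637, 0.2312]
orientation: [3.141, -0.0, 1.596]
contact_force: [1.4, -0.4, 0.4]
opening: 0.0851
finger_force: 0.0
```

Request:
{"name": "move_arm", "arguments": {"dp": [[-3.4,1.5,0],[-3.4,1.5,0],[-3.4,1.5,0],[-3.4,1.5,0],[-3.4,1.5,0],[-3.4,1.5,0],[-3.4,1.5,0],[-3.4,1.5,0],[-3.4,1.5,0],[-3.4,1.5,0]], "rotation": [[0,0,0],[0,0,0],[0,0,0],[0,0,0],[0,0,0],[0,0,0],[0,0,0],[0,0,0],[0,0,0],[0,0,0]]}}

```text
clock: 2.6
tool_pos: [0.471, -0.1728, 0.2309]
orientation: [-3.141, -0.0, 1.594]
contact_force: [0.3, 0.1, 0.5]
opening: 0.0856
finger_force: 0.0
```

Request:
{"name": "move_arm", "arguments": {"dp": [[-3.4,1.5,0],[-3.4,1.5,0],[-3.4,1.5,0],[-3.2,1.5,0],[0,0,0],[0,0,0]], "rotation": [[0,0,0],[0,0,0],[0,0,0],[0,0,0],[0,0,0],[0,0,0]]}}

```text
clock: 3.1
tool_pos: [0.534, -0.3047, 0.2293]
orientation: [-3.139, -0.002, 1.593]
contact_force: [-0.5, 0.7, -0.2]
opening: 0.0855
finger_force: 0.0
```

```bash
python3 - <<'E'
from h import *
delta(np.array([.533,-.3115,.095]),Ro.from_euler('xyz',[180,0,91.4],degrees=True))
E
```

```text
t 3.1 pos [ 0.534  -0.3047  0.2293] rpy [-1.7985e+02 -1.0000e-01  9.1250e+01] F [-0.5  0.7 -0.2] open 0.0855
dp cm [-0.7  -0.08 13.43] rot [-0.15 -0.1  -0.15]
```

Request:
{"name": "move_arm", "arguments": {"dp": [[-0.7,-0.1,3],[0,0,3],[0,0,3],[0,0,2.5],[0,0,1.8],[0,0,0]], "rotation": [[0,0,0],[0,0,0],[0,0,0],[0,0,0],[0,0,0],[0,0,0]]}}

```text
clock: 3.6
tool_pos: [0.5304, -0.3077, 0.0942]
orientation: [-3.135, -0.004, 1.596]
contact_force: [-0.2, 0.1, -0.5]
opening: 0.0853
finger_force: 0.0
```

Request:
{"name": "move_arm", "arguments": {"dp": [[0,0,0],[0,0,0],[0,0,0],[0,0,0],[0,0,0],[0,0,0],[0,0,0],[0,0,0]], "rotation": [[0,0,0],[0,0,0],[0,0,0],[0,0,0],[0,0,0],[0,0,0],[0,0,0],[0,0,0]], "hand": 1, "grip_force": 60}}

```text
clock: 4.27
tool_pos: [0.5338, -0.3107, 0.0993]
orientation: [3.14, 0.001, 1.595]
contact_force: [0.5, 0.9, 5.6]
opening: 0.011
finger_force: 60.3
```

```bash
python3 - <<'E'
from h import *
delta(np.array([.533,-.3115,.095]),Ro.from_euler('xyz',[180,0,91.4],degrees=True))
cv2.imwrite("pics/g.png",arm.capture("side"))
E
```

```text
t 4.27 pos [ 0.5338 -0.3107  0.0993] rpy [1.799e+02 5.000e-02 9.138e+01] F [0.5 0.9 5.6] open 0.011
dp cm [-0.08 -0.09  0.43] rot [ 0.1   0.05 -0.02]
```

View pics/g.png

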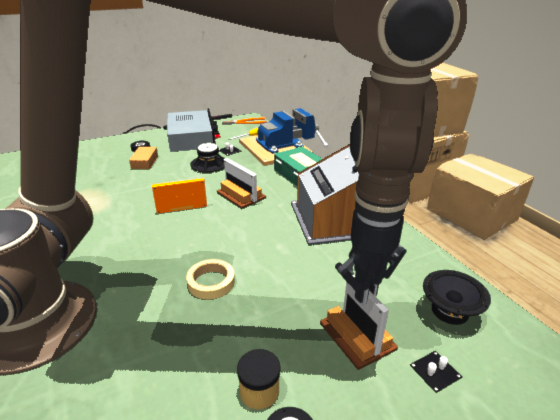

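The side picture shows the fingers closed around the module's upper edge at (365,285), with the module still square in its stand. Opening is 11 mm. Next I lift.

Request:
{"name": "move_arm", "arguments": {"dp": [[0,0,-0.5],[0,0,-1],[0,0,-1.5],[0,0,-2.5],[0,0,-3],[0,0,-3],[0,0,-3],[0,0,-3],[0,0,-2.5],[0,0,0]], "rotation": [[0,0,0],[0,0,0],[0,0,0],[0,0,0],[0,0,0],[0,0,0],[0,0,0],[0,0,0],[0,0,0],[0,0,0]]}}

```text
clock: 5.15
tool_pos: [0.5338, -0.3109, 0.3044]
orientation: [3.136, 0.004, 1.595]
contact_force: [-0.7, -0.5, -2.2]
opening: 0.0106
finger_force: 59.4
```

```bash
cat >> h.py <<'E'
YAW=-15.9;O=np.array([.6712,.056,.122])
def toolR(): return Ro.from_matrix(slotR(YAW).as_matrix()@np.array([[0,1,0],[1,0,0],[0,0,-1.]]))
def pt(x,y,z): return O+slotR(YAW).apply([x,y,z])
def where():
    o=arm.observe();R=slotR(YAW)
    print("t",round(o["clock"],2),"slot-frame TCP mm",(R.inv().apply(o["tool_pos"]-O)*1e3).round(1),"F slot",R.inv().apply(o["contact_force"]).round(1),"M slot",R.inv().apply(o["moment"]).round(2),"open",round(o["opening"],4),
     "ang err(tool)",np.degrees((Ro.from_euler('xyz',o["orientation"]).inv()*toolR()).as_rotvec()).round(2))
E
python3 - <<'E'
from h import *
delta(pt(0,0,.13),toolR()); print(pt(0,0,.13))
E
```

```text
t 5.15 pos [ 0.5338 -0.3109  0.3044] rpy [179.66   0.23  91.37] F [-0.7 -0.5 -2.2] open 0.0106
dp cm [38.19  8.75  6.65] rot [-27.41  -4.04  16.97]
[0.61250367 0.07272009 0.23678319]
```

Request:
{"name": "move_arm", "arguments": {"dp": [[2,0.5,0],[3.6,0.8,0],[3.6,0.8,0],[3.6,0.8,0],[3.6,0.8,0],[3.6,0.8,0],[3.6,0.8,0],[3.6,0.8,0],[3.6,0.8,0],[3.6,0.8,0]], "rotation": [[0,0,0],[0,0,0],[0,0,0],[0,0,0],[0,0,0],[0,0,0],[0,0,0],[0,0,0],[0,0,0],[0,0,0]]}}

```text
clock: 5.98
tool_pos: [0.6013, 0.037, 0.2974]
orientation: [-3.14, 0.0, 1.595]
contact_force: [0.8, -1.1, -2.1]
opening: 0.01
finger_force: 59.3
```

Request:
{"name": "move_arm", "arguments": {"dp": [[2.5,0.7,0],[1.3,0.3,0],[0,0,0],[0,0,0],[0,0,0],[0,0,0],[0,0,0],[0,0,0],[0,0,0]], "rotation": [[0,0,0],[0,0,0],[-5.5,-0.8,3.4],[-5.5,-0.8,3.4],[-5.5,-0.8,3.4],[-5.5,-0.8,3.4],[-5.5,-0.8,3.4],[0,0,0],[0,0,0]]}}

```text
clock: 6.73
tool_pos: [0.6085, 0.0734, 0.2968]
orientation: [2.663, -0.001, 1.295]
contact_force: [0.3, 0.7, -2.4]
opening: 0.0106
finger_force: 59.6
```

```bash
python3 - <<'E'
from h import *
where();delta(pt(0,0,.12),toolR())
E
```

```text
t 6.73 slot-frame TCP mm [ 24.6  -0.4 184.9] F slot [-1.   0.8 -2.1] M slot [-0.02  0.66 -0.02] open 0.0106 ang err(tool) [-0.58 -0.11  0.07]
t 6.73 pos [0.6085 0.0734 0.2968] rpy [ 1.5258e+02 -7.0000e-02  7.4220e+01] F [ 0.3  0.7 -2.4] open 0.0106
dp cm [ 0.03 -2.39  6.51] rot [-0.58 -0.11  0.07]
```

Request:
{"name": "move_arm", "arguments": {"dp": [[0,-1.2,1.5],[0,-1.2,2],[0,0,2],[0,0,1],[0,0,0],[0,0,0]], "rotation": [[-0.6,0,0],[0,0,0],[0,0,0],[0,0,0],[0,0,0],[0,0,0]]}}

```text
clock: 7.23
tool_pos: [0.6213, 0.0708, 0.23]
orientation: [2.649, -0.003, 1.292]
contact_force: [-0.0, 0.1, -1.3]
opening: 0.0104
finger_force: 59.6
```

```bash
python3 - <<'E'
from h import *
where()
S=arm.capture("side");T=arm.capture("top");where()
o=np.zeros((400,800,3),np.uint8)
o[:,:400]=cv2.resize(S[90:240,260:410],(400,400),interpolation=cv2.INTER_CUBIC)
o[:,400:]=cv2.resize(T[90:210,200:320],(400,400),interpolation=cv2.INTER_CUBIC)
cv2.imwrite("pics/a.png",o)
E
```

```text
t 7.23 slot-frame TCP mm [  4.7   0.5 119.8] F slot [-0.6  0.1 -1.1] M slot [0.03 0.67 0.03] open 0.0104 ang err(tool) [ 0.2  -0.11 -0.11]
t 7.33 slot-frame TCP mm [  5.3   0.9 121.1] F slot [-1.1  0.6 -2.7] M slot [0.04 0.72 0.01] open 0.0112 ang err(tool) [ 0.34 -0.18 -0.13]
```

View pics/a.png

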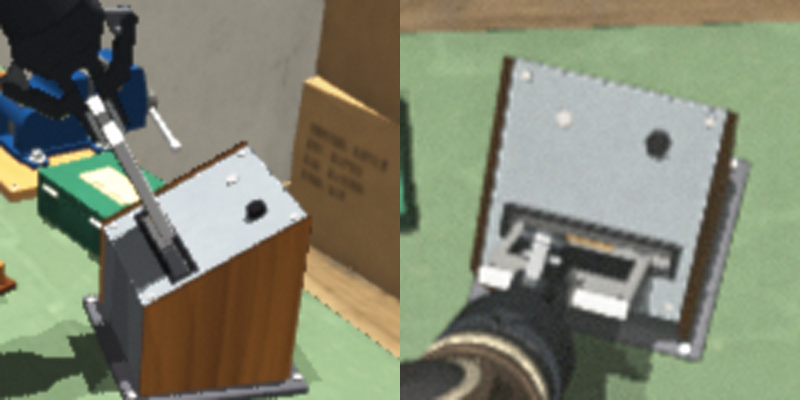

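The pictures show the module held over the slot in line with it: the side crop has the edge entering at about (165,245), and in the top crop the slot frame is centred at (590,240). Measured x is about 5 mm up-slope, so I correct that and descend gently.

Request:
{"name": "move_arm", "arguments": {"dp": [[0,-0.5,0.5],[0,0,0.8],[0,0,0.8],[0,0,0.3],[0,0,0],[0,0,0]], "rotation": [[0,0,0],[0,0,0],[0,0,0],[0,0,0],[0,0,0],[0,0,0]]}}

```text
clock: 7.83
tool_pos: [0.6267, 0.0693, 0.2057]
orientation: [2.649, -0.003, 1.293]
contact_force: [-0.8, 0.5, -2.5]
opening: 0.011
finger_force: 59.6
```

```bash
python3 - <<'E'
from h import *
where()
S=arm.capture("side");T=arm.capture("top");where()
o=np.zeros((400,800,3),np.uint8)
o[:,:400]=cv2.resize(S[140:220,290:370],(400,400),interpolation=cv2.INTER_CUBIC)
o[:,400:]=cv2.resize(T[130:200,220:290],(400,400),interpolation=cv2.INTER_CUBIC)
cv2.imwrite("pics/b.png",o)
for x in(-7.2,0,7.2):
  for y in(-61.6,61.6): print(x,y,(np.array(proj("top",pt(x/1e3,y/1e3,0)))-[220,130])*400/70+[400,0],(np.array(proj("side",pt(x/1e3,y/1e3,0)))-[290,140])*5)
E
```

```text
t 7.83 slot-frame TCP mm [-1.7  0.6 95.7] F slot [-2.   0.3 -1.8] M slot [0.04 0.69 0.01] open 0.011 ang err(tool) [ 0.24 -0.13 -0.09]
t 7.93 slot-frame TCP mm [-1.1  0.8 96.3] F slot [-0.6  1.  -2.8] M slot [ 0.02  0.74 -0.02] open 0.0106 ang err(tool) [ 0.3  -0.16 -0.1 ]
-7.2 -61.6 [741.15805136 230.97742528] [175.75683922 271.37761845]
-7.2 61.6 [468.14013107 162.67688133] [108.70541584 154.15209655]
0 -61.6 [744.66410193 215.52328899] [189.1634874  263.94850918]
0 61.6 [470.82813579 147.07258859] [120.8011173  147.34808388]
7.2 -61.6 [748.19099355 199.97728856] [202.58958877 256.50862019]
7.2 61.6 [473.53206536 131.37584955] [132.91271011 140.53513209]
```

View pics/b.png

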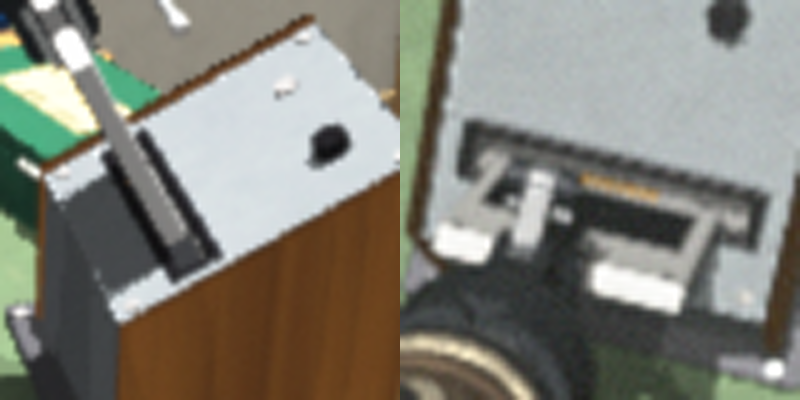

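The module's lower edge sits centrally at the mouth in both crops (side (188,240), top (615,185)). The slot centre may be about 2 mm further toward -y. Continuing down with small steps.

Request:
{"name": "move_arm", "arguments": {"dp": [[-0.1,0.1,0.2],[0,0,0.2],[0,0,0.3],[0,0,0.3],[0,0,0.3],[0,0,0.3],[0,0,0]], "rotation": [[0,0,0],[0,0,0],[0,0,0],[0,0,0],[0,0,0],[0,0,0],[0,0,0]]}}

```text
clock: 8.52
tool_pos: [0.6346, 0.066, 0.1915]
orientation: [2.649, -0.003, 1.293]
contact_force: [-0.7, -0.8, -2.7]
opening: 0.011
finger_force: 59.6
```

```bash
python3 -c "
from h import *
where()"
```

```text
t 8.52 slot-frame TCP mm [-0.9 -0.4 79.2] F slot [-1.6 -0.9 -2.2] M slot [-0.04  0.73  0.02] open 0.011 ang err(tool) [ 0.22 -0.12 -0.09]
```

Bottom is about 10 mm below the face with no contact force, so it is in the mouth. On to just above the cheeks.

Request:
{"name": "move_arm", "arguments": {"dp": [[0,0,0.3],[0,0,0.4],[0,0,0.4],[0,0,0.4],[0,0,0.4],[0,0,0.3],[0,0,0]], "rotation": [[0,0,0],[0,0,0],[0,0,0],[0,0,0],[0,0,0],[0,0,0],[0,0,0]]}}

```text
clock: 9.1
tool_pos: [0.6446, 0.0632, 0.1721]
orientation: [2.649, -0.003, 1.293]
contact_force: [-0.3, 0.4, -3.0]
opening: 0.0104
finger_force: 59.6
```

```bash
python3 -c "
from h import *
where()"
```

```text
t 9.1 slot-frame TCP mm [-0.8 -0.4 57.2] F slot [-1.8  0.3 -2.4] M slot [-0.03  0.73  0.04] open 0.0104 ang err(tool) [ 0.21 -0.12 -0.09]
```

Request:
{"name": "move_arm", "arguments": {"dp": [[0,0,0.2],[0,0,0.2],[0,0,0.2],[0,0,0.2],[0,0,0.2],[0,0,0.2],[0,0,0]], "rotation": [[0,0,0],[0,0,0],[0,0,0],[0,0,0],[0,0,0],[0,0,0],[0,0,0]]}}

```text
clock: 9.68
tool_pos: [0.6501, 0.0613, 0.1645]
orientation: [2.646, -0.003, 1.293]
contact_force: [-11.1, -1.0, 9.9]
opening: 0.0109
finger_force: 62.0
```

```bash
python3 -c "
from h import *
where()"
```

```text
t 9.68 slot-frame TCP mm [ 0.8 -0.7 47.7] F slot [-4.5 -4.  13.6] M slot [-0.64  1.7   0.16] open 0.0109 ang err(tool) [ 0.38 -0.12 -0.1 ]
```

Contact about 41 mm down (Fz ≈ +16 N). Fy is negative, so the module's +y end is on the cheek and the guide lies toward -y. I ease up and feel that way.

Request:
{"name": "move_arm", "arguments": {"dp": [[0,0,-0.15],[-0.1,0,0],[-0.1,0,0],[0,0,0],[0,0,0]], "rotation": [[0,0,0],[0,0,0],[0,0,0],[0,0,0],[0,0,0]]}}

```text
clock: 10.1
tool_pos: [0.6491, 0.0597, 0.1638]
orientation: [2.648, -0.003, 1.292]
contact_force: [-0.7, -0.2, -2.4]
opening: 0.0106
finger_force: 59.8
```

```bash
python3 -c "
from h import *
where()"
```

```text
t 10.1 slot-frame TCP mm [-0.  -2.5 47.3] F slot [-1.7 -0.3 -1.8] M slot [-0.08  0.66  0.  ] open 0.0106 ang err(tool) [ 0.3  -0.11 -0.11]
```

Request:
{"name": "move_arm", "arguments": {"dp": [[-0.1,0,0],[-0.1,0,0],[0,0,0],[0,0,0]], "rotation": [[0,0,0],[0,0,0],[0,0,0],[0,0,0]]}}

```text
clock: 10.43
tool_pos: [0.6484, 0.058, 0.1636]
orientation: [2.648, -0.003, 1.293]
contact_force: [0.2, -0.1, -2.9]
opening: 0.0107
finger_force: 59.7
```

```bash
python3 -c "
from h import *
where()"
```

```text
t 10.43 slot-frame TCP mm [-0.3 -4.3 47.3] F slot [-1.2 -0.  -2.6] M slot [ 0.01  0.69 -0.  ] open 0.0107 ang err(tool) [ 0.26 -0.14 -0.1 ]
```

Request:
{"name": "move_arm", "arguments": {"dp": [[0,0,0.1],[0,0,0.1],[0,0,0.1],[0,0,0.1],[0,0,0]], "rotation": [[0,0,0],[0,0,0],[0,0,0],[0,0,0],[0,0,0]]}}

```text
clock: 10.85
tool_pos: [0.6503, 0.0576, 0.1601]
orientation: [2.648, -0.003, 1.293]
contact_force: [-0.6, 0.8, -1.8]
opening: 0.0106
finger_force: 59.7
```

```bash
python3 -c "
from h import *
where()"
```

```text
t 10.85 slot-frame TCP mm [-0.3 -4.2 43.3] F slot [-1.5  0.6 -1.2] M slot [-0.04  0.69 -0.02] open 0.0106 ang err(tool) [ 0.26 -0.14 -0.09]
```

Free at 46 mm deep, so it is in the guide. Sliding on down.

Request:
{"name": "move_arm", "arguments": {"dp": [[0,0,0.2],[0,0,0.2],[0,0,0.2],[0,0,0.2],[0,0,0.2],[0,0,0]], "rotation": [[0,0,0],[0,0,0],[0,0,0],[0,0,0],[0,0,0],[0,0,0]]}}

```text
clock: 11.35
tool_pos: [0.6548, 0.0562, 0.1509]
orientation: [2.649, -0.003, 1.293]
contact_force: [1.1, -0.1, -2.4]
opening: 0.011
finger_force: 59.6
```

```bash
python3 -c "
from h import *
where()"
```

```text
t 11.35 slot-frame TCP mm [-0.4 -4.3 33. ] F slot [-0.2  0.2 -2.6] M slot [0.02 0.7  0.  ] open 0.011 ang err(tool) [ 0.24 -0.13 -0.1 ]
```

Request:
{"name": "move_arm", "arguments": {"dp": [[0,0,0.2],[0,0,0.3],[0,0,0.3],[0,0,0.3],[0,0,0.3],[0,0,0.3],[0,0,0.2],[0,0,0]], "rotation": [[0,0,0],[0,0,0],[0,0,0],[0,0,0],[0,0,0],[0,0,0],[0,0,0],[0,0,0]]}}

```text
clock: 12.02
tool_pos: [0.6634, 0.0538, 0.1342]
orientation: [2.649, -0.003, 1.293]
contact_force: [-0.4, -0.3, -2.1]
opening: 0.0108
finger_force: 59.7
```

```bash
python3 -c "
from h import *
where()"
```

```text
t 12.02 slot-frame TCP mm [-0.4 -4.2 14. ] F slot [-1.3 -0.4 -1.7] M slot [-0.05  0.76  0.05] open 0.0108 ang err(tool) [ 0.24 -0.13 -0.09]
```

Request:
{"name": "move_arm", "arguments": {"dp": [[0,0,0.2],[0,0,0.2],[0,0,0.2],[0,0,0.2],[0,0,0],[0,0,0]], "rotation": [[0,0,0],[0,0,0],[0,0,0],[0,0,0],[0,0,0],[0,0,0]]}}

```text
clock: 12.52
tool_pos: [0.6671, 0.0529, 0.1277]
orientation: [2.648, -0.003, 1.293]
contact_force: [-0.1, 0.5, -1.8]
opening: 0.0108
finger_force: 59.7
```

```bash
python3 -c "
from h import *
where()"
```

```text
t 12.52 slot-frame TCP mm [-0.1 -4.1  6.4] F slot [-1.   0.4 -1.5] M slot [ 0.05  0.74 -0.03] open 0.0108 ang err(tool) [ 0.27 -0.15 -0.1 ]
```

Request:
{"name": "move_arm", "arguments": {"dp": [[0,0,0],[0,0,0],[0,0,0],[0,0,0],[0,0,-0.5],[0,0,-1.5],[0,0,-2],[0,0,-1],[0,0,0],[0,0,0]], "rotation": [[0,0,0],[0,0,0],[0,0,0],[0,0,0],[0,0,0],[0,0,0],[0,0,0],[0,0,0],[0,0,0],[0,0,0]], "hand": 0.5}}

```text
clock: 13.35
tool_pos: [0.6448, 0.0595, 0.1729]
orientation: [2.646, -0.004, 1.293]
contact_force: [-0.1, 0.7, 0.1]
opening: 0.0424
finger_force: 0.0
```

Request:
{"name": "move_arm", "arguments": {"dp": [[0,0,0],[0,0,0],[0,0,0],[0,0,0],[0,0,0],[0,0,0]], "rotation": [[0,0,0],[0,0,0],[0,0,0],[0,0,0],[0,0,0],[0,0,0]], "hand": 1}}

```text
clock: 13.85
tool_pos: [0.6443, 0.0592, 0.1715]
orientation: [2.648, -0.003, 1.293]
contact_force: [0.5, -0.6, 0.6]
opening: -0.0001
finger_force: 0.0
```

```bash
python3 - <<'E'
from h import *
where()
S=arm.capture("side");T=arm.capture("top")
o=np.zeros((400,800,3),np.uint8)
o[:,:400]=cv2.resize(S[120:240,270:390],(400,400),interpolation=cv2.INTER_CUBIC)
o[:,400:]=cv2.resize(T[100:200,210:310],(400,400),interpolation=cv2.INTER_CUBIC)
cv2.imwrite("pics/c.png",o)
E
```

```text
t 13.85 slot-frame TCP mm [-0.4 -4.3 56.2] F slot [ 0.8 -0.5  0.2] M slot [ 0.03  0.4  -0.01] open -0.0001 ang err(tool) [ 0.25 -0.14 -0.1 ]
```

View pics/c.png

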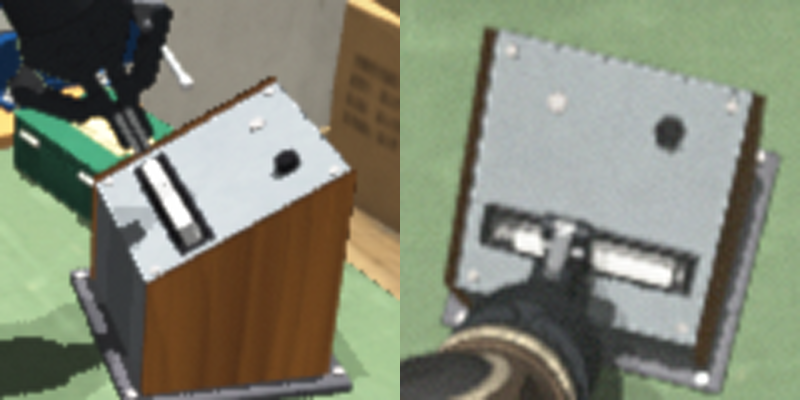

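The module has slid onto the carriage. It stands proud in the slot, seen in the side crop at (175,205), with the closed fingers above its middle. Pressing gently now.

Request:
{"name": "move_arm", "arguments": {"dp": [[0,0,0.5],[0,0,1],[0,0,0.9],[0,0,0.5],[0,0,0.3],[0,0,0.1],[0,0,0.1],[0,0,0]], "rotation": [[0,0,0],[0,0,0],[0,0,0],[0,0,0],[0,0,0],[0,0,0],[0,0,0],[0,0,0]]}}

```text
clock: 14.62
tool_pos: [0.66, 0.0549, 0.1419]
orientation: [2.648, -0.003, 1.293]
contact_force: [0.3, 0.1, 0.8]
opening: 0.0001
finger_force: 0.0
```

```bash
python3 -c "
from h import *
where()"
```

```text
t 14.62 slot-frame TCP mm [ 0.1 -4.1 22.5] F slot [0.6 0.2 0.6] M slot [0.03 0.42 0.06] open 0.0001 ang err(tool) [ 0.28 -0.15 -0.1 ]
```

Request:
{"name": "move_arm", "arguments": {"dp": [[0,0,0.1],[0,0,0.1],[0,0,0.1],[0,0,0.1],[0,0,0.1],[0,0,0.1],[0,0,0.1],[0,0,0.1]], "rotation": [[0,0,0],[0,0,0],[0,0,0],[0,0,0],[0,0,0],[0,0,0],[0,0,0],[0,0,0]]}}

```text
clock: 15.28
tool_pos: [0.6636, 0.0539, 0.1348]
orientation: [2.648, -0.003, 1.293]
contact_force: [0.2, -0.7, 0.2]
opening: 0.0
finger_force: 0.0
```

```bash
python3 -c "
from h import *
where()"
```

```text
t 15.28 slot-frame TCP mm [ 0.1 -4.1 14.5] F slot [ 0.4 -0.6 -0. ] M slot [-0.01  0.4   0.05] open 0.0 ang err(tool) [ 0.29 -0.15 -0.1 ]
```

Request:
{"name": "move_arm", "arguments": {"dp": [[0,0,0.1],[0,0,0.1],[0,0,0.1],[0,0,0.1],[0,0,0]], "rotation": [[0,0,0],[0,0,0],[0,0,0],[0,0,0],[0,0,0]]}}

```text
clock: 15.7
tool_pos: [0.6655, 0.0535, 0.132]
orientation: [2.647, -0.004, 1.293]
contact_force: [-2.5, 0.2, 3.6]
opening: 0.0003
finger_force: 2.6
```

```bash
python3 -c "
from h import *
where()"
```

```text
t 15.7 slot-frame TCP mm [ 0.5 -3.9 11. ] F slot [-0.5 -0.5  4.3] M slot [-0.02  0.63  0.01] open 0.0003 ang err(tool) [ 0.33 -0.18 -0.1 ]
```

Request:
{"name": "move_arm", "arguments": {"dp": [[0,0,0.1],[0,0,0.1],[0,0,0.1],[0,0,0]], "rotation": [[0,0,0],[0,0,0],[0,0,0],[0,0,0]]}}

```text
clock: 16.03
tool_pos: [0.6669, 0.0532, 0.1292]
orientation: [2.647, -0.003, 1.293]
contact_force: [-3.6, 0.8, 4.2]
opening: 0.0003
finger_force: 2.6
```

```bash
python3 -c "
from h import *
where()"
```

```text
t 16.03 slot-frame TCP mm [ 0.4 -3.9  7.9] F slot [-1.3 -0.2  5.5] M slot [-0.05  0.66  0.02] open 0.0003 ang err(tool) [ 0.32 -0.17 -0.1 ]
```

Request:
{"name": "move_arm", "arguments": {"dp": [[0,0,0.1],[0,0,0.1],[0,0,0.1],[0,0,0]], "rotation": [[0,0,0],[0,0,0],[0,0,0],[0,0,0]]}}

```text
clock: 16.37
tool_pos: [0.6688, 0.0527, 0.1279]
orientation: [2.645, -0.004, 1.293]
contact_force: [-6.8, 0.4, 10.3]
opening: -0.0001
finger_force: 6.1
```

```bash
python3 -c "
from h import *
where()"
```

```text
t 16.37 slot-frame TCP mm [ 1.5 -3.8  5.9] F slot [-1.1 -1.5 12.2] M slot [-0.22  0.74  0.02] open -0.0001 ang err(tool) [ 0.43 -0.19 -0.12]
```

Request:
{"name": "move_arm", "arguments": {"dp": [[0,0,0.1],[0,0,0.1],[0,0,0]], "rotation": [[0,0,0],[0,0,0],[0,0,0]]}}

```text
clock: 16.62
tool_pos: [0.6699, 0.0525, 0.1283]
orientation: [2.643, -0.004, 1.293]
contact_force: [-16.4, 1.4, 21.0]
opening: -0.0001
finger_force: 13.0
```

```bash
python3 -c "
from h import *
where()"
```

```text
t 16.62 slot-frame TCP mm [ 2.7 -3.7  5.7] F slot [-4.4 -3.2 26.1] M slot [-0.72  1.29 -0.02] open -0.0001 ang err(tool) [ 0.55 -0.21 -0.13]
```

Firm stop at 26 N with the fingertips 5.7 mm above the face, against the expected 6 mm. Backing off to check.

Request:
{"name": "move_arm", "arguments": {"dp": [[0,0,0],[0,0,-0.3],[0,0,-1],[0,0,-3],[0,0,-3.5],[0,0,-3.5],[0,0,-3],[0,0,0],[0,0,0]], "rotation": [[0,0,0],[0,0,0],[0,0,0],[0,0,0],[0,0,0],[0,0,0],[0,0,0],[0,0,0],[0,0,0]]}}

```text
clock: 17.37
tool_pos: [0.6041, 0.0711, 0.2529]
orientation: [2.644, -0.005, 1.294]
contact_force: [0.0, 0.0, -1.1]
opening: 0.0002
finger_force: 0.0
```

```bash
python3 - <<'E'
from h import *
where()
S=arm.capture("side");T=arm.capture("top")
o=np.zeros((400,800,3),np.uint8)
o[:,:400]=cv2.resize(S[120:240,270:390],(400,400),interpolation=cv2.INTER_CUBIC)
o[:,400:]=cv2.resize(T[100:200,210:310],(400,400),interpolation=cv2.INTER_CUBIC)
cv2.imwrite("pics/d.png",o)
E
```

```text
t 17.37 slot-frame TCP mm [  0.9  -3.9 147.8] F slot [-0.5  0.  -1. ] M slot [-0.02  0.44 -0.03] open 0.0002 ang err(tool) [ 0.49 -0.27 -0.12]
```

View pics/d.png

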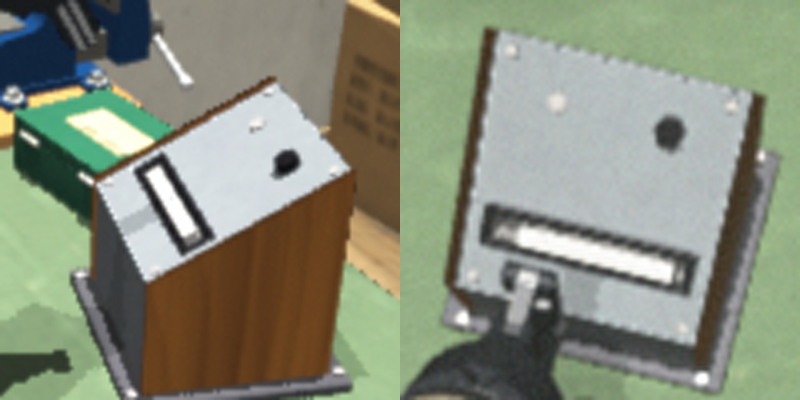

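```bash
python3 - <<'E'
from h import *
for n,b in(("side",(305,160,345,200)),("top",(228,145,295,180))):
    I=arm.capture(n);m,a,k=blob(I,b,lambda c:c.min(2)>205)
    print(n,np.round(m[0],1),np.round(m[1],1),a)
    for h in(0,3,6,9,12): print(h,np.round(proj(n,pt(0,-.004,h/1e3)),1))
E
```

```text
side [337.3 171.7] [31.9 23.5] 541
0 [321.1 181.3]
3 [320.6 180.4]
6 [320.1 179.5]
9 [319.6 178.6]
12 [319.1 177.7]
top [258.1 163. ] [39.5  4.4] 181
0 [257.9 162.1]
3 [257.7 162.4]
6 [257.4 162.8]
9 [257.2 163.1]
12 [257.  163.4]
```

The top view centre (258.1,163.0) fits about 6 mm proud. I press once more to confirm the stop.

Request:
{"name": "move_arm", "arguments": {"dp": [[0,0,2],[0,0,3.5],[0,0,3.5],[0,0,3],[0,0,1.2],[0,0,0.3],[0,0,0.2],[0,0,0.1],[0,0,0.1],[0,0,0]], "rotation": [[0,0,0],[0,0,0],[0,0,0],[0,0,0],[0,0,0],[0,0,0],[0,0,0],[0,0,0],[0,0,0],[0,0,0]]}}

```text
clock: 18.4
tool_pos: [0.6678, 0.0532, 0.1298]
orientation: [2.646, -0.004, 1.293]
contact_force: [0.2, 0.8, 0.0]
opening: -0.0
finger_force: 0.0
```

```bash
python3 -c "
from h import *
where()"
```

```text
t 18.4 slot-frame TCP mm [ 1.4 -3.6  8.1] F slot [0.  0.9 0. ] M slot [-0.01  0.45  0.05] open -0.0 ang err(tool) [ 0.42 -0.21 -0.12]
```

Request:
{"name": "move_arm", "arguments": {"dp": [[0,0,0.1],[0,0,0.1],[0,0,0.1],[0,0,0],[0,0,0]], "rotation": [[0,0,0],[0,0,0],[0,0,0],[0,0,0],[0,0,0]]}}

```text
clock: 18.82
tool_pos: [0.6694, 0.0528, 0.1282]
orientation: [2.644, -0.004, 1.293]
contact_force: [-7.0, 0.3, 9.6]
opening: -0.0001
finger_force: 6.1
```

```bash
python3 -c "
from h import *
where()"
```

```text
t 18.82 slot-frame TCP mm [ 2.1 -3.6  5.8] F slot [-1.5 -1.7 11.7] M slot [-0.32  0.72  0.04] open -0.0001 ang err(tool) [ 0.5  -0.22 -0.13]
```

Request:
{"name": "move_arm", "arguments": {"dp": [[0,0,0.1],[0,0,0.1],[0,0,0],[0,0,0],[0,0,0]], "rotation": [[0,0,0],[0,0,0],[0,0,0],[0,0,0],[0,0,0]]}}

```text
clock: 19.23
tool_pos: [0.6707, 0.0525, 0.1288]
orientation: [2.641, -0.005, 1.293]
contact_force: [-15.3, 0.4, 21.0]
opening: 0.0001
finger_force: 12.8
```

```bash
python3 -c "
from h import *
where()"
```

```text
t 19.23 slot-frame TCP mm [ 3.6 -3.5  5.7] F slot [-3.2 -3.8 25.4] M slot [-0.76  1.11 -0.03] open 0.0001 ang err(tool) [ 0.66 -0.25 -0.15]
```

Request:
{"name": "move_arm", "arguments": {"dp": [[0,0,-0.3],[0,0,-1],[0,0,-3],[0,0,-3.5],[0,0,-3.5],[0,0,-3],[0,0,0],[0,0,0],[0,0,0]], "rotation": [[0,0,0],[0,0,0],[0,0,0],[0,0,0],[0,0,0],[0,0,0],[0,0,0],[0,0,0],[0,0,0]]}}

```text
clock: 19.98
tool_pos: [0.6039, 0.0706, 0.2491]
orientation: [2.648, -0.003, 1.293]
contact_force: [0.6, -1.3, -1.0]
opening: -0.0
finger_force: 0.0
```

```bash
python3 -c "
from h import *
where();cv2.imwrite('pics/e.png',arm.capture('side'))"
```

```text
t 19.98 slot-frame TCP mm [ -1.   -4.4 144.5] F slot [ 0.4 -1.1 -1.3] M slot [-0.02  0.47  0.01] open -0.0 ang err(tool) [ 0.27 -0.16 -0.09]
```

View pics/e.png

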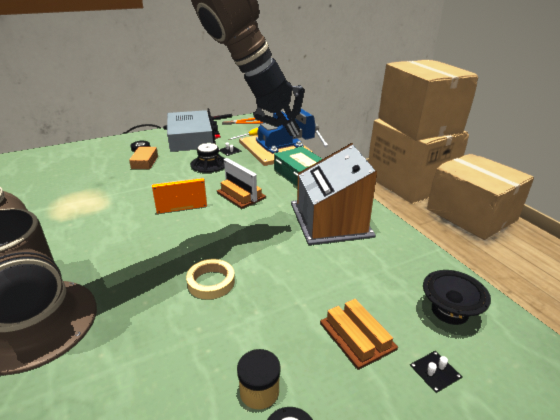

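The stop repeats at 5.7 mm under 25 N. The picture shows the module nearly flush in the slot at (322,180), stand_a empty at (358,330), the wide module still in its stand at (240,180), and the arm clear.

```bash
python3 -c "
from workcell import arm
print(arm.hand_in())"
```

```text
the job is handed in; nothing more can be done
None
```

The narrow module is pressed home in the dock slot: it met the same firm stop twice at about 25 N, standing about 6 mm proud. The gripper is clear, the wide module was left in its stand, and the job is handed in at about 20 s.

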